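# Amber pane for the stall lamp at dusk

### The job

It is getting dark: draw the amber pane up out of the slotted birch rack by its top edge and stand it upright in the pane pocket of the stall lamp. Lower it until it rests on the pocket's floor before letting go, do not drop it, and leave the green and the violet pane undisturbed in the rack.

Things in the scene. Friction and masses are not known exactly. Their poses are not given: they have to be found in the camera images.
- pane_amber: Amber (orange) frosted acrylic pane, loose, 0.09 kg: 8 mm thick (its x), 90 mm wide (y), 100 mm tall (z, up). Origin at its centre. It stands in one of three slots (70 mm apart along x, 13 mm wide, 40 mm deep, which one varies) of a fixed birch rack 207 x 114 mm, 50 mm high. The upper 60 mm stand free; it is out once raised 40 mm.
- pocket (a point): Centre of the floor of the fixed stall lamp's pane pocket, an aluminium trough open above, inside 28 mm wide (x), 120 mm long (y), 55 mm deep; z up. Floor 12 mm, rim 67 mm above the counter; no part of the lamp is higher. The pane goes in with its width along y and may lean up to 20 degrees. A bell and a clay pig, up to 65 mm high, stand between rack and lamp.
- pane_green: Green frosted acrylic pane of the same size, standing in another slot of the same rack; a bystander that stays where it is. Origin at its centre, axes as for the amber pane.
- pane_violet: Violet frosted acrylic pane of the same size, standing in another slot of the same rack; a bystander that stays where it is. Origin at its centre, axes as for the amber pane.

How it is judged:
On the way:
1. the amber pane is drawn up clear of its slot, upright (height (world z) of pane_amber above 0.112 m and angle between pane_amber's own z axis and vertical below 0.4 rad), for 0.1 s.
At the end, for the whole second after the job is handed in: The amber pane stands at rest in the lamp's pocket, on its floor: its centre within 20 mm of the pocket's centre along and across, 42 to 56 mm above the pocket's floor, leaning less than 26 degrees; the green and violet panes are within 20 mm of where they started, in the rack (x of pane_amber in the frame of pocket between -0.02 and 0.02 m and y of pane_amber in the frame of pocket between -0.02 and 0.02 m and z of pane_amber in the frame of pocket between 0.042 and 0.056 m and angle between pane_amber's own z axis and vertical below 0.45 rad and linear speed of pane_amber below 0.02 m/s and distance of each of pane_green, pane_violet from where it was at the start of the episode below 0.02 m); the robot touches nothing.
It fails at once if the green or violet pane is moved more than 20 mm (distance of any of pane_green, pane_violet from where it was at the start of the episode above 0.02 m).
It fails at once if the amber pane is dropped (falls faster than 0.7 m/s, a fall of some 25 mm, out of the fingers) (linear speed of pane_amber above 0.7 m/s and contact force between the fingers and pane_amber below 0.05 N).
It also fails if it takes over 42 s, if anything falls off the work surface, if the arm or the gripper's body presses on something with over 40 N, if the wrist force passes 120 N, or if a joint passes its speed limit or range.

### The arm

A 7-joint arm with a two-finger parallel gripper is mounted at the origin on the work surface. World frame = base frame: x ahead of the robot, y to its left, z up, the work surface at z = 0. Lengths are in m, angles in rad, forces in N, time in s.
With the tool pointing down it reaches from about 0.35 to 0.9 m from the base axis. Payload 8.1 kg.
Tool frame: the origin (TCP) lies at the centre of the arm's flange, where the gripper is bolted on; the fingertips stand 173 mm ahead of it and the grasp point (between the pads) lies 155 mm ahead of it; z points along the fingers, y is the line along which they close (so a half turn about z gives the same grasp; the last joint's range is limited). The gripper opens to 85 mm and grips with 20 to 120 N. Pads are 22 mm wide; open, the fingers measure 114 mm over their backs; the gripper's body (76 mm by 85 mm) begins 54 mm behind the grasp point. The pads swing forward as they close: fully open they stand 13 mm farther back than shut.
Start: joints at [-1.318, 0.434, 0.025, 1.573, -0.012, 1.134, -0.075], TCP at [0.218, 0.586, 0.405] pointing down, gripper open.
Joint ranges: [-2.62, 2.62], [-0.44, 2.09], [-1.27, 1.32], [0.08, 2.57], [-1.32, 4.46], [0.12, 2], [-2.74, 2.74]. Speed limits (rad/s): [2.22, 2.22, 3.01, 3.01, 3.14, 3.14, 3.14].

### API

Orientations are given as a 3x3 rotation matrix whose columns are the frame's x, y, z axes.
In Python, from workcell import * gives the robot as it stands. The module is installed in compiled form; this text tells all that it offers.
- The arm moves only by the tool servo_tool, never from a script. Its argument "deltas" is a list of rows, each a list of 7 numbers: the closure, from -1 (fully open) to 1 (shut), then the shift along the world's x, y, z in cm, then the turn, a rotation vector about the world's x, y, z in rad. In form: [[fingers, dx, dy, dz, ax, ay, az], ...]. A call has 1 to 8 rows; each row is the pose to reach, as a shift and turn from the pose commanded when the call began; what a row does not reach only later rows make up. A row lasts 1/10 s, in which the tool goes at most 50 mm and 8.59 degrees, less where a joint would pass 70% of its speed; a pose out of reach is approached as far as the arm can. A call with a gripper value outside its range is refused whole. The fingers move at their own pace and stop on an object; the grip force is fixed at half the most. Time passes only in rows, so rows that repeat a pose let the fingers close. It gives the time, the measured TCP pose, the force, the opening and the grip force at its end, in the units of the state.
- state(): the state, without advancing time (a new reading comes with each control period).
- grab_frame(name): name is "scene" or "top" or "wrist"; returns (picture, depth): 400x640x3 uint8, blue, green, red; 400x640 float32, m along the optical axis (not along the pixel's ray), 0 where there is no reading.
- calibration(name): a dict with "K" (3x3 intrinsics, pixels), "pose" (4x4, takes a point from camera to world coordinates). Camera axes: x right, y up, looking along -z (the intrinsics and any distortion apply to the point x, -y, -z); pixel columns grow to the right and rows downward; lengths in m; the calibration is good to about 2 mm. A picture is of the moment at which its call begins: read the wrist's pose just before it. calibration takes no time and is no camera call; for the wrist camera it gives the pose at the moment of the call.
- hand_in(): hands the job in; it is judged then, once.
The state is a dict: "time_s": time; "joint_positions": joint angles; "qd": joint speeds; "joint_efforts": joint torques, N m; "position": TCP position; "tool_rot": TCP orientation; "force": force on the tool from outside, world axes, zero at the start; "wrist_torque": the same for the moment, N m; "grip_width": opening from 0.0 (shut) to 1.0 (fully open); "finger_force": force on a finger pad.
Only numpy, scipy, OpenCV 4.12 (cv2) and the standard library are available. Lean on these libraries where they do the work, as an engineer would, in place of code of your own. Each camera call takes 0.05 s, during which the arm holds its last target. There are 200 camera calls.

## Working session

There is one attempt and no reset: what is moved stays moved. The work goes in short steps, Python scripts to look and compute and a tool call to move; the robot and the scene stay as the last step left them, time stands still between calls to the robot, and variables do not carry over. Pictures are saved under pics/ and viewed, at most 10 in all, crops included, and the job is handed in when it is done.

Besides the shell and the picture viewer there is one more tool, called after "Request:" as name(argument=value, ...), one argument or row to a line, values as JSON. servo_tool: Moves the arm, as the interface text tells. Its arguments: {"type":"object","properties":{"deltas":{"type":"array"}},"required":["deltas"]}

```bash
mkdir -p pics
cat > h.py <<'E'
from workcell import *
import numpy as np, cv2
def pt(u,v,d,c):
    K,T=np.array(c["K"]),np.array(c["pose"])
    p=np.array([(u-K[0,2])/K[0,0]*d,-(v-K[1,2])/K[1,1]*d,-d,1]); return (T@p)[:3]
def cloud(d,c):
    v,u=np.mgrid[:400,:640];K,T=np.array(c["K"]),np.array(c["pose"])
    P=np.stack([(u-K[0,2])/K[0,0]*d,-(v-K[1,2])/K[1,1]*d,-d,np.ones_like(d)],-1)
    return (P@T.T)[...,:3]
E
python3 - <<'E'
from h import *
s=state();print(s)
for n in("scene","top"):
    c=calibration(n);p,d=grab_frame(n);cv2.imwrite(f"pics/{n}0.png",p);np.save(n+"_d.npy",d)
    print(n,c)
E
```

```text
{'time_s': 0.0, 'joint_positions': array([-1.31761506,  0.43523615,  0.02496341,  1.57411415, -0.01160683,
        1.13400512, -0.0750992 ]), 'qd': array([-6.49450190e-05, -6.22065285e-04,  9.50706628e-04, -2.77567878e-04,
       -1.57997263e-03,  1.08465483e-04,  1.48412430e-03]), 'joint_efforts': array([-4.77653775e-04, -6.70488024e+01,  1.02485955e+00, -3.16207552e+01,
        1.55786943e-02,  1.25701036e-02,  8.18312799e-06]), 'position': array([0.21764329, 0.58562584, 0.40391086]), 'tool_rot': array([[-9.37352584e-01,  3.48381895e-01, -4.33626630e-04],
       [ 3.48382138e-01,  9.37351299e-01, -1.55854301e-03],
       [-1.36507683e-04, -1.61197209e-03, -9.99998691e-01]]), 'force': array([-0.29156708,  0.83318132, -0.14779027]), 'wrist_torque': array([ 0.04235686, -0.00282518, -0.00788378]), 'finger_force': 0.0, 'grip_width': 0.998630279608631}
scene {'K': array([[467.18627308,   0.        , 323.23238889],
       [  0.        , 467.18627308, 193.15081322],
       [  0.        ,   0.        ,   1.        ]]), 'pose': array([[-0.35996545, -0.52585853,  0.77064757,  1.30192737],
       [ 0.93263971, -0.18098873,  0.31213178,  0.33421366],
       [-0.02465863,  0.83109319,  0.55558624,  0.63668689],
       [ 0.        ,  0.        ,  0.        ,  1.        ]])}
top {'K': array([[471.75139331,   0.        , 316.66691176],
       [  0.        , 471.75139331, 201.50314725],
       [  0.        ,   0.        ,   1.        ]]), 'pose': array([[-2.58862749e-03,  9.90148006e-01, -1.40000802e-01,
         4.18399235e-01],
       [-9.99949860e-01, -3.91731907e-03, -9.21586123e-03,
        -8.65863249e-04],
       [-9.67349443e-03,  1.39969926e-01,  9.90108501e-01,
         9.96328730e-01],
       [ 0.00000000e+00,  0.00000000e+00,  0.00000000e+00,
         1.00000000e+00]])}
```

View pics/top0.png

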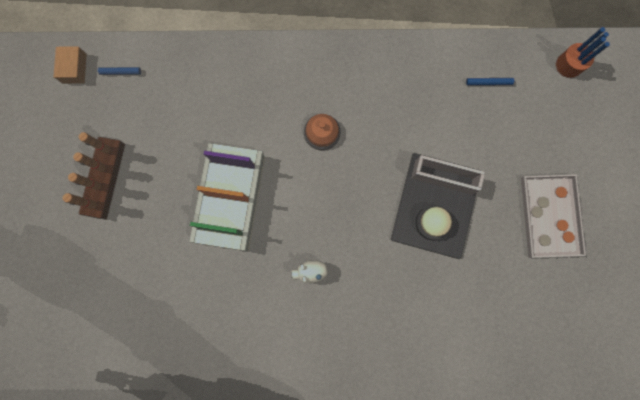

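View pics/scene0.png

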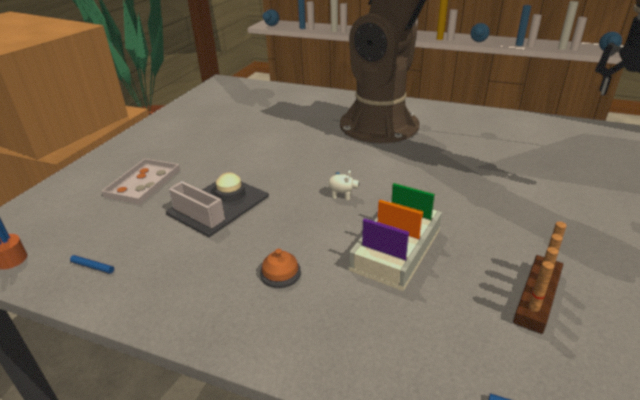

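The top view shows violet at about (230,158), amber in the middle slot at (222,193) and green at (217,229). The pocket is at (450,173), with the bell at (322,131) and the pig at (312,271). The scene view agrees.

```bash
cat > m.py <<'E'
from h import *
c=calibration("top");P=cloud(np.load("top_d.npy"),c)
s=cv2.imread("pics/top0.png")
def rect(m,n):
    q=P[m]
    r=cv2.minAreaRect((q[:,:2]*1000).astype(np.float32));
    print(n,m.sum(),"z",np.percentile(q[:,2],[5,50,95]).round(4),"c",np.round(r[0],1),"size",np.round(r[1],1),"ang",round(r[2],1))
    print("  box",cv2.boxPoints(r).round(0).tolist())
v,u=np.mgrid[:400,:640]
rk=(u>180)&(u<275)&(v>135)&(v<260)
z=P[...,2]
rect(rk&(z>.035)&(z<.06),"rack")
for n,a,b in(("violet",140,175),("amber",180,208),("green",215,242)):
    m=rk&(v>a)&(v<b)&(z>.098);rect(m,n)
    q=P[m];q=q[:,:2];print("  mean",q.mean(0).round(4), "dir",cv2.fitLine(q.astype(np.float32),2,0,.01,.01).ravel()[:2])
lp=(u>405)&(u<495)&(v>145)&(v<200)
rect(lp&(z>.058)&(z<.075),"rim")
rect(lp&(z>.006)&(z<.02),"floorish")
bx=(u>385)&(u<495)&(v>145)&(v<265)
print(np.histogram(z[bx],bins=np.arange(-.005,.08,.005)))
E
python3 m.py
python3 - <<'E'
import cv2
a=cv2.imread("pics/top0.png")
cv2.imwrite("pics/crop1.png",cv2.hconcat([cv2.resize(a[140:255,180:280],(400,460),interpolation=2),cv2.resize(a[145:260,390:490],(400,460),interpolation=2)]))
E
```

```text
rack 4632 z [0.0455 0.0493 0.0524] c [565.6 193.4] size [115.8 207.4] ang 80.9
  box [[454.0, 153.0], [659.0, 120.0], [677.0, 234.0], [472.0, 267.0]]
violet 254 z [0.1007 0.1089 0.1142] c [550.1  94.6] size [320.4  56. ] ang 45.9
  box [[418.0, -1.0], [459.0, -40.0], [682.0, 190.0], [642.0, 229.0]]
  mean [0.6233 0.1728] dir [0.7049292  0.70927775]
amber 236 z [0.1009 0.109  0.1126] c [511.6 108.2] size [284.   40.9] ang 57.7
  box [[418.0, -1.0], [453.0, -23.0], [605.0, 217.0], [570.0, 239.0]]
  mean [0.5597 0.1853] dir [0.5063923  0.86230326]
green 220 z [0.1053 0.1096 0.1123] c [469.1 120.8] size [262.8  20.4] ang 71.8
  box [[418.0, -1.0], [438.0, -7.0], [520.0, 242.0], [500.0, 249.0]]
  mean [0.4938 0.1973] dir [0.2893648 0.9572189]
rim 620 z [0.0596 0.0658 0.0692] c [ 608.1 -259.4] size [133.   41.6] ang 74.3
  box [[570.0, -318.0], [610.0, -329.0], [646.0, -201.0], [606.0, -190.0]]
floorish 1550 z [0.0086 0.0116 0.0156] c [ 597.5 -255.8] size [149.6 103.2] ang 77.1
  box [[530.0, -317.0], [631.0, -340.0], [665.0, -194.0], [564.0, -171.0]]
(array([3815, 2440,  943, 3200,  194,  104,  110,  281,  163,  107,  133,
        266,  258,  420,  427,    9]), array([-0.005,  0.   ,  0.005,  0.01 ,  0.015,  0.02 ,  0.025,  0.03 ,
        0.035,  0.04 ,  0.045,  0.05 ,  0.055,  0.06 ,  0.065,  0.07 ,
        0.075]))
```

View pics/crop1.png

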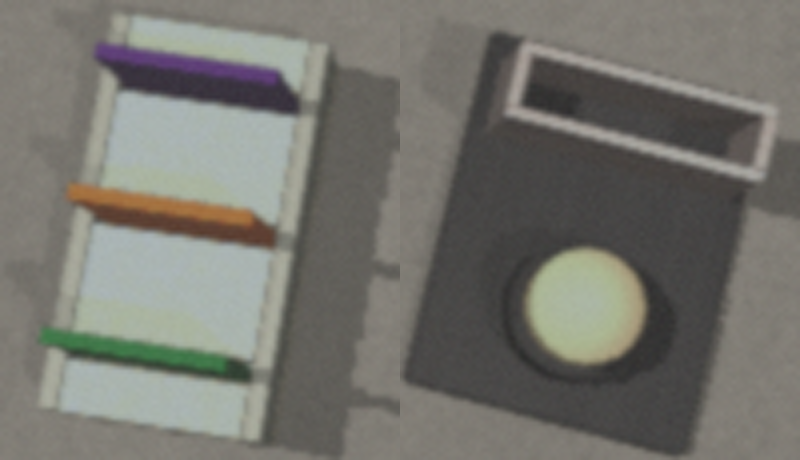

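```bash
cat > m2.py <<'E'
from h import *
c=calibration("top");d=np.load("top_d.npy");P=cloud(d,c);v,u=np.mgrid[:400,:640];z=P[...,2]
K,T=np.array(c["K"]),np.array(c["pose"])
def atz(u,v,h):
    r=T[:3,:3]@np.array([(u-K[0,2])/K[0,0],-(v-K[1,2])/K[1,1],-1]);t=T[:3,3];return (t+r*(h-t[2])/r[2])[:2]
for n,a,b in(("violet",140,175),("amber",180,212),("green",215,245)):
    m=(u>185)&(u<265)&(v>a)&(v<b)&(z>.102)&(z<.118);q=P[m][:,:2].astype(np.float32)
    r=cv2.minAreaRect(q*1000);print(n,m.sum(),np.round(r[0],1),np.round(r[1],1),round(r[2],1),q.mean(0).round(4),np.median(P[m][:,2]))
ra=lambda x,y:(x/4+180,y/4+140)
rb=lambda x,y:((x-400)/4+390,y/4+145)
A=[atz(*ra(*p),.110) for p in((71,186),(252,211),(274,230) ,(84,202))]
print("amber corners",np.round(A,4))
O=np.array([atz(*rb(*p),.067) for p in((528,43),(777,107),(765,182),(506,117))]);print("outer",O.round(4),O.mean(0))
I=np.array([atz(*rb(*p),.067) for p in((535,55),(762,114),(754,170),(522,110))]);print("inner",I.round(4),I.mean(0))
for Q in(O,I):print(np.linalg.norm(np.roll(Q,-1,0)-Q,axis=1).round(4),[np.degrees(np.arctan2(*(a)[::-1])).round(1) for a in(Q[0]-Q[1],Q[3]-Q[2])])
m=(u>405)&(u<495)&(v>145)&(v<200)&(z>.06)&(z<.075);r=cv2.minAreaRect((P[m][:,:2]*1000).astype(np.float32));print("rim",np.round(r[0],1),r[1:])
E
python3 m2.py
```

```text
violet 220 [634.5 181.9] [90.2  8.8] 81.4 [0.6338 0.1817] 0.1090564711087662
amber 212 [565.3 192.7] [89.5  8.3] 81.0 [0.5649 0.1922] 0.10903605804852778
green 207 [496.2 203.5] [89.  8.] 81.1 [0.4961 0.2033] 0.10962509118261787
amber corners [[0.5736 0.2346]
 [0.5611 0.1477]
 [0.5519 0.1371]
 [0.5658 0.2281]]
outer [[ 0.642  -0.2045]
 [ 0.6086 -0.3276]
 [ 0.5706 -0.3197]
 [ 0.6041 -0.1922]] [ 0.60632523 -0.26101244]
inner [[ 0.6358 -0.2078]
 [ 0.6051 -0.32  ]
 [ 0.5767 -0.3146]
 [ 0.6076 -0.2003]] [ 0.6062958  -0.26066397]
[0.1276 0.0388 0.1318 0.0398] [np.float64(74.8), np.float64(75.3)]
[0.1163 0.0289 0.1184 0.0291] [np.float64(74.7), np.float64(74.8)]
rim [ 608.1 -259.4] ((132.89425659179688, 41.572017669677734), 74.32074737548828)
```

Request:
servo_tool(
  deltas=[
    [-0.2,1,-1,0,0,0,-0.04],
    [-0.2,3,-3.5,0,0,0,-0.12],
    [-0.2,6,-7,0,0,0,-0.24],
    [-0.2,9,-10.3,0,0,0,-0.36],
    [-0.2,12,-13.7,0,0,0,-0.48],
    [-0.2,15,-17,0,0,0,-0.6],
    [-0.2,18,-20.4,0,0,0,-0.72],
    [-0.2,21,-23.8,0,0,0,-0.84],
  ],
)

```text
time_s: 0.9
position: [0.429, 0.3451, 0.4048]
tool_rot: [[-0.359, 0.933, 0.0], [0.933, 0.359, 0.0], [-0.0, 0.0, -1.0]]
force: [0.9, 0.3, 0.1]
grip_width: 0.602
finger_force: 0.0
```

Request:
servo_tool(
  deltas=[
    [-0.2,3,-3.4,0,0,0,-0.12],
    [-0.2,6,-7,0,0,0,-0.24],
    [-0.2,9,-10.3,0,0,0,-0.36],
    [-0.2,11.5,-13,0,0,0,-0.46],
    [-0.2,13,-14.8,0,0,0,-0.51],
    [-0.2,13.7,-15.5,0,0,0,-0.532],
    [-0.2,13.7,-15.5,0,0,0,-0.532],
    [-0.2,13.7,-15.5,0,0,0,-0.532],
  ],
)

```text
time_s: 1.7
position: [0.564, 0.1938, 0.4045]
tool_rot: [[0.155, 0.988, -0.001], [0.988, -0.155, 0.001], [0.0, -0.001, -1.0]]
force: [-0.4, 0.3, 0.6]
grip_width: 0.603
finger_force: 0.0
```

```bash
cat > w.py <<'E'
from h import *
import sys
s=state();R=s["tool_rot"];print(s["time_s"],s["position"].round(4),R.round(4),np.degrees(np.arctan2(R[1,1],R[0,1])),s["grip_width"],s["joint_positions"].round(2),s["force"].round(1))
c=calibration("wrist");p,d=grab_frame("wrist");cv2.imwrite(f"pics/{sys.argv[1]}.png",p);np.save("w_d.npy",d)
P=cloud(d,c);z=P[...,2]
h=cv2.cvtColor(p,cv2.COLOR_BGR2HSV)
np.savez("w.npz",P=P,p=p)
print(c)
m=(h[...,0]>5)&(h[...,0]<22)&(h[...,1]>120)&(z>.1)&(z<.12)&(d>0)
if m.sum()>30:
    r=cv2.minAreaRect((P[m][:,:2]*1000).astype(np.float32));print("amber",m.sum(),r,P[m].mean(0).round(4))
E
python3 w.py w1
```

```text
1.7 [0.564  0.1938 0.4045] [[ 1.546e-01  9.880e-01 -1.000e-03]
 [ 9.880e-01 -1.546e-01  6.000e-04]
 [ 4.000e-04 -1.000e-03 -1.000e+00]] -8.896159998606375 0.602979613474822 [-0.75  0.41  0.47  1.67 -0.2   1.11 -0.38] [-0.4  0.3  0.6]
{'K': array([[276.9989352 ,   0.        , 317.54124132],
       [  0.        , 276.9989352 , 200.75380435],
       [  0.        ,   0.        ,   1.        ]]), 'pose': array([[ 0.98800261,  0.14788962,  0.04449157,  0.57494503],
       [-0.15442686,  0.94938125,  0.27354632,  0.26385343],
       [-0.0017848 , -0.27713518,  0.96082928,  0.37437492],
       [ 0.        ,  0.        ,  0.        ,  1.        ]])}
amber 720 ((563.0526733398438, 194.24851989746094), (89.88819885253906, 7.957110404968262), 80.8755111694336) [0.5636 0.1983 0.1104]
```

View pics/w1.png

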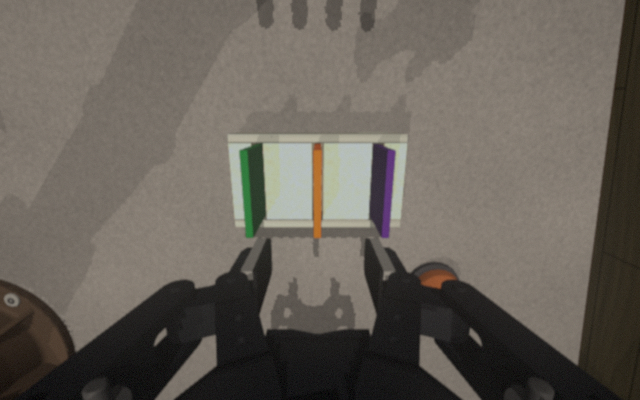

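The wrist view shows the amber pane at column 317, midway between the fingers (258 and 377) and aligned. I'll go straight down.

Request:
servo_tool(
  deltas=[
    [-0.2,0,0,-2,0,0,0],
    [-0.2,0,0,-5,0,0,0],
    [-0.2,0,0,-8,0,0,0],
    [-0.2,0,0,-11,0,0,0],
    [-0.2,0,0,-13.5,0,0,0],
    [-0.2,0,0,-15,0,0,0],
    [-0.2,0,0,-15.7,0,0,0],
    [-0.2,0,0,-15.7,0,0,0],
  ],
)

```text
time_s: 2.55
position: [0.5644, 0.1934, 0.2474]
tool_rot: [[0.155, 0.988, -0.001], [0.988, -0.155, -0.0], [-0.0, -0.001, -1.0]]
force: [-0.2, 0.4, -0.1]
grip_width: 0.597
finger_force: 0.0
```

Request:
servo_tool(
  deltas=[
    [0.2,0,0,0,0,0,0],
    [0.5,0,0,0,0,0,0],
    [0.7,0,0,0,0,0,0],
    [1,0,0,0,0,0,0],
    [1,0,0,0,0,0,0],
    [1,0,0,0,0,0,0],
    [1,0,0,0,0,0,0],
    [1,0,0,0,0,0,0],
  ],
)

```text
time_s: 3.35
position: [0.5649, 0.193, 0.2486]
tool_rot: [[0.156, 0.988, 0.001], [0.988, -0.156, 0.001], [0.001, 0.001, -1.0]]
force: [-1.8, 0.0, 5.8]
grip_width: 0.088
finger_force: 58.8
```

Request:
servo_tool(
  deltas=[
    [1,0,0,0.5,0,0,0],
    [1,0,0,1.5,0,0,0],
    [1,0,0,3,0,0,0],
    [1,0,0,4.5,0,0,0],
    [1,0,0,6.5,0,0,0],
    [1,0,0,9,0,0,0],
    [1,0,0,11.5,0,0,0],
    [1,0,0,13,0,0,0],
  ],
)

```text
time_s: 4.15
position: [0.5651, 0.1926, 0.3805]
tool_rot: [[0.157, 0.988, 0.003], [0.988, -0.157, 0.001], [0.001, 0.002, -1.0]]
force: [0.4, 0.1, -1.4]
grip_width: 0.087
finger_force: 58.4
```

Request:
servo_tool(
  deltas=[
    [1,0,0,0,0,0,0],
    [1,0,0,0,0,0,0],
  ],
)

```text
time_s: 4.35
position: [0.5645, 0.1928, 0.3778]
tool_rot: [[0.156, 0.988, 0.0], [0.988, -0.156, 0.0], [0.0, 0.0, -1.0]]
force: [-0.6, -0.5, -1.0]
grip_width: 0.079
finger_force: 58.4
```

```bash
python3 w.py w2
python3 - <<'E'
from h import *
p,d=grab_frame("scene");w=cv2.imread("pics/w2.png")
cv2.imwrite("pics/s2.png",cv2.hconcat([p[120:320,250:550],w[140:340,170:470]]))
E
```

```text
4.35 [0.5645 0.1928 0.3778] [[ 1.564e-01  9.877e-01  3.000e-04]
 [ 9.877e-01 -1.564e-01  3.000e-04]
 [ 3.000e-04  3.000e-04 -1.000e+00]] -8.995847232051226 0.07890043072130247 [-0.74  0.43  0.46  1.71 -0.22  1.05 -0.37] [-0.6 -0.5 -1. ]
{'K': array([[276.9989352 ,   0.        , 317.54124132],
       [  0.        , 276.9989352 , 200.75380435],
       [  0.        ,   0.        ,   1.        ]]), 'pose': array([[ 9.87732237e-01,  1.49892047e-01,  4.37881429e-02,
         5.75644145e-01],
       [-1.56156187e-01,  9.49036683e-01,  2.73760150e-01,
         2.62796374e-01],
       [-5.22084593e-04, -2.77239515e-01,  9.60800697e-01,
         3.47667233e-01],
       [ 0.00000000e+00,  0.00000000e+00,  0.00000000e+00,
         1.00000000e+00]])}
```

View pics/s2.png

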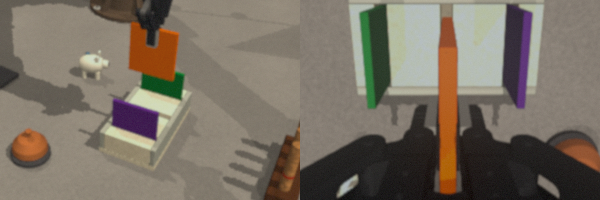

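The pane is held between the fingers, clear of the rack, with green and violet still standing. I'll measure how it sits in the hand.

```bash
cat > pm.py <<'E'
from h import *
s=state();c=calibration("scene");p,d=grab_frame("scene");P=cloud(d,c)
h=cv2.cvtColor(p,cv2.COLOR_BGR2HSV)
m=((h[...,0]>5)&(h[...,0]<20)&(h[...,1]>170)&(d>0)&(abs(P[...,:2]-s["position"][:2]).max(-1)<.08)&(P[...,2]>.02)&(P[...,2]<.35)).astype(np.uint8)
m=cv2.erode(m,np.ones((2,2)))>0
q=P[m];R=s["tool_rot"]
y=R[:2,0];x=R[:2,1]                     # pane width, normal
r=q[:,:2]-s["position"][:2]
a=np.c_[r@y,q[:,2],r@x]
mr=cv2.minAreaRect((a[:,:2]*1000).astype(np.float32));print(m.sum(),"plane rect",mr,"z",a[:,1].min(),a[:,1].max())
A=np.c_[a[:,:2],np.ones(len(a))];print("normal offset fit [slope_w,slope_z(lean),off]",np.linalg.lstsq(A,a[:,2],rcond=None)[0],"median off",np.median(a[:,2]))
print(s["position"])
E
python3 pm.py
```

```text
1791 plane rect ((2.696796417236328, 195.85748291015625), (118.247314453125, 87.48739624023438), 89.69820404052734) z 0.13664831208916228 0.2550552001160856
normal offset fit [slope_w,slope_z(lean),off] [-0.00133925  0.00891774  0.00106385] median off 0.002683998153508369
[0.56430372 0.19279561 0.37675309]
```

Request:
servo_tool(
  deltas=[
    [1,0.1,-1,0,0,0,0],
    [1,0.3,-3,0,0,0,-0.01],
    [1,0.6,-6,0,0,0,-0.02],
    [1,1,-10,0,0,0,-0.03],
    [1,1.4,-14,0,0,0,-0.04],
    [1,1.8,-18,0,0,0,-0.05],
    [1,2.2,-22,0,0,0,-0.06],
    [1,2.6,-26,0,0,0,-0.07],
  ],
)

```text
time_s: 5.3
position: [0.59, -0.071, 0.3777]
tool_rot: [[0.228, 0.974, -0.0], [0.974, -0.228, -0.001], [-0.001, -0.0, -1.0]]
force: [1.1, 0.0, -0.0]
grip_width: 0.085
finger_force: 58.4
```

Request:
servo_tool(
  deltas=[
    [1,0.4,-4,0,0,0,-0.01],
    [1,0.7,-8,0,0,0,-0.02],
    [1,1,-12,0,0,0,-0.03],
    [1,1.3,-15.5,0,0,0,-0.035],
    [1,1.5,-18,0,0,0,-0.04],
    [1,1.6,-19.4,0,0,0,-0.04],
    [1,1.6,-19.4,0,0,0,-0.04],
    [1,1.6,-19.4,0,0,0,-0.04],
  ],
)

```text
time_s: 6.1
position: [0.6066, -0.2606, 0.3774]
tool_rot: [[0.264, 0.965, -0.0], [0.965, -0.264, 0.001], [0.001, -0.001, -1.0]]
force: [0.7, 0.4, -1.0]
grip_width: 0.084
finger_force: 58.4
```

```bash
python3 pm.py; python3 w.py w3
```

```text
870 plane rect ((4.186183929443359, 188.78732299804688), (90.5413589477539, 96.85330200195312), 1.1993749141693115) z 0.14047548378647845 0.23791546109888062
normal offset fit [slope_w,slope_z(lean),off] [-0.01106248  0.00149077  0.00215104] median off 0.0024015984164122697
[ 0.60656928 -0.26059584  0.37741754]
6.15 [ 0.6069 -0.2597  0.3775] [[ 2.625e-01  9.649e-01 -3.000e-04]
 [ 9.649e-01 -2.625e-01  1.300e-03]
 [ 1.200e-03 -6.000e-04 -1.000e+00]] -15.218944495964646 0.08191480342159761 [-0.02  0.55  0.54  1.55 -0.3   1.13  0.32] [-0.7  0.4 -0.3]
{'K': array([[276.9989352 ,   0.        , 317.54124132],
       [  0.        , 276.9989352 , 200.75380435],
       [  0.        ,   0.        ,   1.        ]]), 'pose': array([[ 0.96500344,  0.25161888,  0.0738668 ,  0.62545911],
       [-0.26223314,  0.92748844,  0.26645633, -0.19130216],
       [-0.00146516, -0.2765016 ,  0.96101234,  0.34740022],
       [ 0.        ,  0.        ,  0.        ,  1.        ]])}
```

View pics/w3.png

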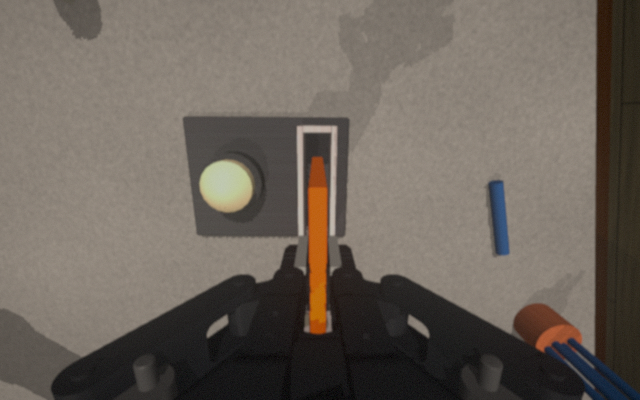

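The pane (column 317) is centred over the pocket (inner walls at 303 and 331) and parallel to it. I'll lower it.

Request:
servo_tool(
  deltas=[
    [1,0,-0.1,-1,0,0,0],
    [1,0,-0.2,-3,0,0,0],
    [1,0,-0.2,-5,0,0,0],
    [1,0,-0.2,-7,0,0,0],
    [1,0,-0.2,-9,0,0,0],
    [1,0,-0.2,-11,0,0,0],
    [1,0,-0.2,-11.8,0,0,0],
    [1,0,-0.2,-11.8,0,0,0],
  ],
)

```text
time_s: 7.0
position: [0.6065, -0.2621, 0.2583]
tool_rot: [[0.263, 0.965, -0.002], [0.965, -0.263, 0.001], [0.0, -0.002, -1.0]]
force: [-0.3, -0.3, -1.0]
grip_width: 0.085
finger_force: 58.5
```

Request:
servo_tool(
  deltas=[
    [1,0,0,-0.2,0,0,0],
    [1,0,0,-0.4,0,0,0],
    [1,0,0,-0.6,0,0,0],
    [1,0,0,-0.7,0,0,0],
    [1,0,0,-0.7,0,0,0],
  ],
)

```text
time_s: 7.5
position: [0.6067, -0.2631, 0.2528]
tool_rot: [[0.264, 0.965, 0.0], [0.965, -0.264, 0.0], [0.0, 0.0, -1.0]]
force: [0.2, 0.0, -0.9]
grip_width: 0.086
finger_force: 58.5
```

Request:
servo_tool(
  deltas=[
    [1,0,0,-0.1,0,0,0],
    [1,0,0,-0.1,0,0,0],
  ],
)

```text
time_s: 7.7
position: [0.6067, -0.2632, 0.2517]
tool_rot: [[0.264, 0.965, 0.0], [0.965, -0.264, 0.0], [0.0, 0.0, -1.0]]
force: [0.7, -0.2, -0.5]
grip_width: 0.091
finger_force: 58.5
```

Request:
servo_tool(
  deltas=[
    [1,0,0,-0.1,0,0,0],
    [1,0,0,-0.1,0,0,0],
  ],
)

```text
time_s: 7.9
position: [0.6067, -0.2632, 0.2507]
tool_rot: [[0.264, 0.965, 0.0], [0.965, -0.264, -0.0], [-0.0, 0.0, -1.0]]
force: [0.3, -0.5, -0.5]
grip_width: 0.082
finger_force: 58.6
```

Request:
servo_tool(
  deltas=[
    [1,0,0,-0.1,0,0,0],
    [1,0,0,-0.1,0,0,0],
  ],
)

```text
time_s: 8.1
position: [0.6068, -0.2633, 0.2506]
tool_rot: [[0.264, 0.965, 0.001], [0.965, -0.264, 0.0], [0.0, 0.001, -1.0]]
force: [-1.5, 0.6, 6.6]
grip_width: 0.086
finger_force: 59.7
```

Force rose to +6.6 N, so the pane is on the floor. I'll release it gently and then retreat upward.

Request:
servo_tool(
  deltas=[
    [0.8,0,0,0,0,0,0],
    [0.7,0,0,0,0,0,0],
    [0.6,0,0,0,0,0,0],
    [0.5,0,0,0,0,0,0],
    [0.3,0,0,0,0,0,0],
    [0,0,0,0,0,0,0],
    [-0.2,0,0,0,0,0,0],
    [-0.2,0,0,0,0,0,0],
  ],
)

```text
time_s: 8.9
position: [0.6067, -0.2631, 0.2497]
tool_rot: [[0.264, 0.965, 0.0], [0.965, -0.264, -0.0], [-0.0, 0.0, -1.0]]
force: [0.2, -0.4, -0.5]
grip_width: 0.594
finger_force: 0.0
```

Request:
servo_tool(
  deltas=[
    [-0.2,0,0,0.5,0,0,0],
    [-0.2,0,0,1.5,0,0,0],
    [-0.2,0,0,3,0,0,0],
    [-0.2,0,0,5,0,0,0],
    [-0.2,0,0,8,0,0,0],
    [-0.2,0,0,11,0,0,0],
    [-0.2,0,0,13,0,0,0],
    [-0.2,0,0,13,0,0,0],
  ],
)

```text
time_s: 9.7
position: [0.6072, -0.264, 0.3847]
tool_rot: [[0.264, 0.964, 0.007], [0.964, -0.264, -0.002], [-0.001, 0.007, -1.0]]
force: [0.6, -0.6, 0.6]
grip_width: 0.599
finger_force: 0.0
```

```bash
python3 w.py w4|grep -v pose; python3 pm.py
python3 - <<'E'
from h import *
p,d=grab_frame("scene");cv2.imwrite("pics/s4.png",p)
E
```

```text
9.7 [ 0.6072 -0.264   0.3847] [[ 2.642e-01  9.644e-01  6.600e-03]
 [ 9.645e-01 -2.642e-01 -2.400e-03]
 [-6.000e-04  7.000e-03 -1.000e+00]] -15.320884063148673 0.5994393924876193 [-0.02  0.55  0.55  1.53 -0.3   1.14  0.32] [ 0.6 -0.6  0.6]
{'K': array([[276.9989352 ,   0.        , 317.54124132],
       [  0.        , 276.9989352 , 200.75380435],
       [-0.26396925,  0.92600018,  0.26989609, -0.19574965],
       [ 0.00608877, -0.27821568,  0.96049933,  0.3545227 ],
       [ 0.        ,  0.        ,  0.        ,  1.        ]])}
amber 865 ((606.7188110351562, -262.5945739746094), (90.20838165283203, 7.933512210845947), 74.72786712646484) [ 0.6076 -0.2601  0.1124]
512 plane rect ((5.538684844970703, 83.91840362548828), (57.20158767700195, 88.46305084228516), 87.83888244628906) z 0.053794486769361716 0.11211586856781075
normal offset fit [slope_w,slope_z(lean),off] [-0.01070873 -0.00876033  0.00314101] median off 0.0025513942409620843
[ 0.60691821 -0.26360373  0.38262478]
```

View pics/s4.png

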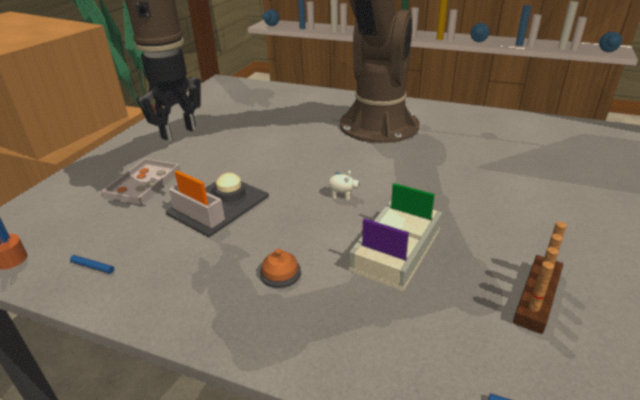

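View pics/w4.png

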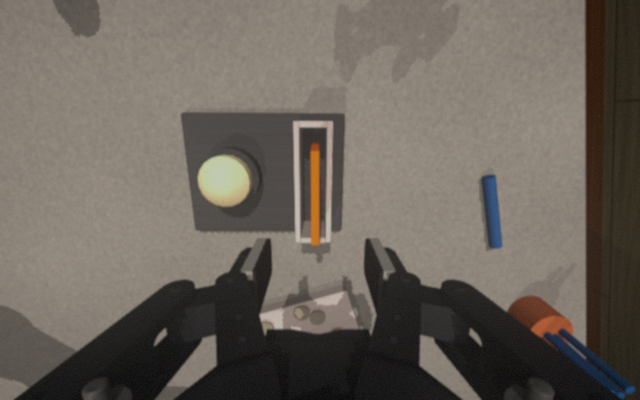

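The pane stands upright and centred in the pocket (column 315, rows 145 to 245), with its top at z = 0.112, so it rests on the floor. Green and violet haven't moved, and the gripper is clear. Handing in.

```bash
python3 -c "
from workcell import *
print(hand_in())"
```

```text
the job is handed in; nothing more can be done
None
```

The amber pane stands upright on the floor of the lamp's pocket, the green and violet panes were left undisturbed, and I handed the job in about 10 s into the 42 s limit; the hand-in call gave no verdict.

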